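# Move the clean plate from the drain rack with the turner

## Robot

A 7-joint arm with a two-finger parallel gripper is mounted at the origin on a cart in front of the work surface, level with it; the furniture and walls round the work are solid. World frame = base frame: x ahead of the robot, y to its left, z up, the work surface at z = 0. Lengths are in mm, angles in rad, forces in N, time in s.
With the tool pointing down it reaches from about 425 to 975 mm from the base axis. Payload 16.7 kg.
Tool frame: the origin (TCP) lies on the mounting face of the last link; the fingertips stand 173 mm ahead of it and the grasp point (between the pads) lies 155 mm ahead of it; z points along the fingers, y is the line along which they close (so a half turn about z gives the same grasp; the last joint's range is limited). The gripper opens to 85 mm and grips with 20 to 120 N. Pads are 22 mm wide; open, the fingers measure 114 mm over their backs; the gripper's body (76 mm by 85 mm) begins 54 mm behind the grasp point. The pads swing forward as they close: fully open they stand 13 mm farther back than shut.
Start: joints at [1.121, 0.426, 0.074, 1.606, -0.034, 1.111, -0.067], TCP at [199.314, -644.874, 404.702] pointing down, gripper open.
Joint ranges: [-2.85, 2.85], [-0.5, 2.14], [-1.23, 1.37], [0.21, 2.46], [-1.02, 4.16], [0.16, 2.05], [-2.73, 2.73]. Speed limits (rad/s): [1.89, 1.89, 2.39, 2.39, 3.01, 3.01, 3.01].

## Interface

Orientations are given as a 3x3 rotation matrix whose columns are the frame's x, y, z axes.
In Python, from plant import bot gives the robot as it stands. The module is installed in compiled form; this text tells all that it offers. Calls block until the motion is done:
- bot.move_pose(position, orientation): joint-space move of the TCP to a pose.
- bot.move_linear(position, max_speed=150, frame=None): straight line of the TCP; frame=None keeps the orientation; max_speed is the mean speed in mm/s.
- bot.set_joints(angles): joint-space move.
- bot.move_gripper(opening, strength=None): finger opening in mm; strength is the grip in N (None keeps the last); returns when the fingers have stopped.
- bot.hold(seconds).
- bot.solve_ik(position, orientation): joint angles nearest the present ones, or None.
- bot.get_obs(): the state.
- bot.camera(name): name is "side" or "top" or "wrist"; returns a dict with "color" (480x640x3 uint8, blue, green, red), "mtx" (3x3 intrinsics, pixels), "R" (3x3) and "t" (3): a world point X has camera coordinates R X + t. Camera axes: x right, y down, z forward; pixel columns grow to the right and rows downward; lengths in mm; the calibration is good to about 2 mm. A picture is of the moment at which its call begins. There is no depth.
A pose or a line that the arm cannot do raises bot.IKError and nothing moves.
- bot.job_done(): hands the job in; it is judged then, once.
The state is a dict: "time_s": time; "joint_pos": joint angles; "joint_velocities": joint speeds; "joint_efforts": joint torques, N m; "tool_pos": TCP position; "tcp_rot": TCP orientation; "contact_force": force on the tool from outside, world axes, zero at the start; "moment": the same for the moment, N m; "finger_gap": finger opening in mm; "gripper_force": force on a finger pad.
Only numpy, scipy, OpenCV 4.12 (cv2) and the standard library are available. Lean on these libraries where they do the work, as an engineer would, in place of code of your own. Each camera call takes 0.05 s, during which the arm holds its last target. There are 200 camera calls.

## Task

Use the turner to take the black serving plate off the sloping drain rack and put it level and squarely centred across the two upright boards of the low stand, then lay the turner down flat on the table. Work the blade in under the plate between the rack's rails, and never touch the clean plate with the gripper or let it fall. Leave the other things on the table where they are.

Things in the scene. Friction and masses are not known exactly. Their poses are not given: they have to be found in the camera images.
- turner: Steel turner, black grip, 229 mm long, 0.16 kg, lying on its blade and a foot. Origin: on its underside plane (the table), below the grip's middle; x to the blade's tip, z up. Grip: bar 20 mm wide, 30 high, from x = -55 to 45 mm, its middle 38 mm above the underside, free below. Foot: cross bar 32 mm wide at x = -70 mm, reaching down to the underside plane.
- turner_tip (a point): Middle of the blade's front edge, on its underside, 155 mm ahead of the turner's origin. The blade is rigid, flat, 2.5 mm thick, 76 mm wide (60 mm over the last 5 mm), and reaches 85 mm back to the heel.
- turner_heel (a point): Foot of the heel's front face, on the underside plane, 70 mm ahead of the turner's origin. The heel is a cross wall 76 mm wide and 16 mm high at the back of the blade, which stops the edge of a plate on the blade.
- plate: Flat black serving plate with a clear rim, 198 mm (its x) by 94 mm (its y), underside flat, edge 7 to 11 mm thick, about 0.14 kg; too wide to grasp. Origin: centre of its underside, z out of its upper face. It lies across the rack's rails, long side across the slope, its low edge at the low pegs, up to 12 mm off the middle sideways.
- rack: Wooden drain rack on four legs, fixed. Origin: centre of its footprint on the table; x (level) points from its low front to its high back, y across, z up. It stands at the left, its low front toward the middle of the table. Two rails, 12 mm wide, at y = -65 and +65 mm, rise toward +x at 25 degrees. Pegs 14 mm high at both ends of each rail leave 101 mm along the slope for the 94 mm plate.
- rack_mid (a point): Point midway between the rails, level with their tops at mid-length, 168 mm above the rack's origin. A white drip board parallel to the rails, its face 7 mm below their tops, fills the 118 mm between them; along the slope it runs from 100 mm below this point to 62 mm above it, so about 50 mm of it lie bare in front of the plate.
- rack_gap (a point): On the drip board, straight in front of the plate's low edge, where a blade enters: mid-width, 52 mm down the slope from rack_mid. The gap under the plate is 7 mm: feel the board with the blade, then slide in parallel to it. The heel meets the plate's low edge and pushes the plate (a few mm) against the high pegs, a firm stop; back off a little and lift square to the slope, clear of the pegs.
- stand: Low level wooden stand, fixed. Origin: centre of its underside on the table; x along its boards, open at both ends, z up. Two upright boards 110 mm long (x), 14 mm thick, at y = -65 and +65 mm (116 mm free between them). The base board's face between them is at z = 12 mm; a 12 mm round cross bar lies at x = 45 mm, centre z = 25 mm.
- stand_top (a point): Midway between the boards, level with their tops, 81 mm above the stand's origin. The plate's centre belongs here, its long side along the stand's y. A blade lowered between the boards leaves the plate on them and can be drawn out toward the stand's -x.
- press_mould: Carved wooden mould block 58x160x27 mm, bystander. Origin: centre of its underside.
- stick: Wooden shaping stick 191 mm long, 23 mm high, bystander. Origin: centre of its underside.
- cutter_tin: Round tin 122 mm across, 25 mm high, full of cutters, bystander. Origin: centre of its underside.
There are look-alikes about, which are no part of the job. Of the things that look like the turner, the larger one is meant.

How it is judged (in metres and radians):
On the way, in this order (a step that is already met when the one before it is completed fails the run):
1. the plate is carried on the turner, clear of the rack (contact force between turner and plate above 0.4 N and contact force between plate and rack below 0.05 N and distance of plate from where it was at the start of the episode above 0.03 m), for 0.2 s.
2. the plate rests on the stand, free of the turner (contact force between plate and stand above 0.4 N and contact force between turner and plate below 0.05 N), for 0.2 s.
At the end, for the whole second after the job is handed in: The plate lies face up, level (within 3 degrees) and at rest on the stand's two boards, its centre within 20 mm of the stand's centre and its long side across the boards within 8 degrees; the turner lies flat, right way up and at rest on the table, released (horizontal distance between plate and stand below 0.02 m and height (world z) of plate between 0.077 and 0.086 m and angle between plate's own z axis and vertical below 0.05 rad and angle between the x axis of plate and the y axis of stand, either way round below 0.15 rad and linear speed of each of plate, turner below 0.02 m/s and height (world z) of turner between -0.008 and 0.008 m and angle between turner's own z axis and vertical below 0.1 rad); the robot touches nothing.
It fails at once if the gripper or arm touches the plate (contact force between any of the fingers, the arm and plate above 0.3 N).
It fails at once if the plate falls below the stand (height (world z) of plate below 0.06 m).
It fails at once if a loose bystander (mould, stick, cutter tin) is moved by 30 mm (distance of any of press_mould, stick, cutter_tin from where it was at the start of the episode above 0.03 m).
It also fails if it takes over 58 s, if anything falls off the work surface, if the arm or the gripper's body presses on something with over 40 N, if the wrist force passes 120 N, or if a joint passes its speed limit or range.

## Working session

There is one attempt and no reset: what is moved stays moved. The work goes in short steps, each a Python script; the robot and the scene stay as the last script left them, time stands still between calls to the robot, and variables do not carry over. Pictures are saved under pics/ and viewed, at most 11 in all, crops included, and the job is handed in when it is done.

```bash
mkdir -p pics; ls
python3 - <<'E'
from plant import bot
import cv2, pickle
d={}
for n in("top","side"):
    c=bot.camera(n); d[n]=c; cv2.imwrite(f"pics/{n}0.png",c["color"])
    print(n,c["mtx"].round(1).tolist(),(-c["R"].T@c["t"]).round(1),c["R"].round(3).tolist())
pickle.dump(d,open("c0.pkl","wb"))
print(bot.get_obs()["time_s"])
E
```

```text
pics
top [[622.7, 0.0, 320.9], [0.0, 622.7, 237.9], [0.0, 0.0, 1.0]] [ 207.5 -143.8 1686.4] [[-0.089, -0.996, -0.005], [-0.975, 0.088, -0.202], [0.201, -0.013, -0.979]]
side [[616.5, 0.0, 326.3], [0.0, 616.5, 248.2], [0.0, 0.0, 1.0]] [  169.3 -1613.9   770.3] [[0.973, -0.23, -0.003], [-0.092, -0.377, -0.922], [0.21, 0.897, -0.388]]
0.1
```

View pics/top0.png

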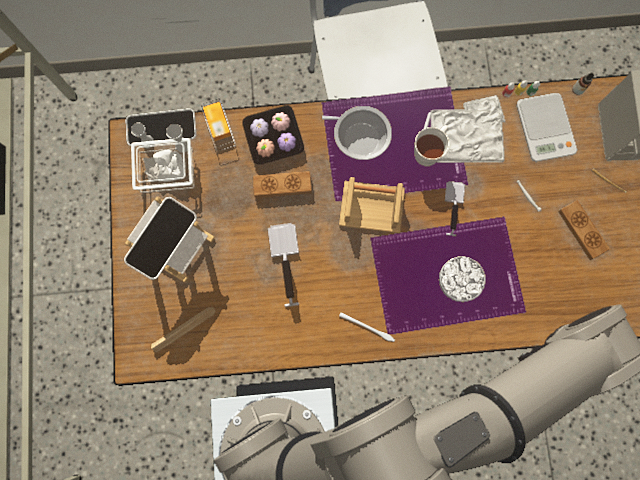

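View pics/side0.png

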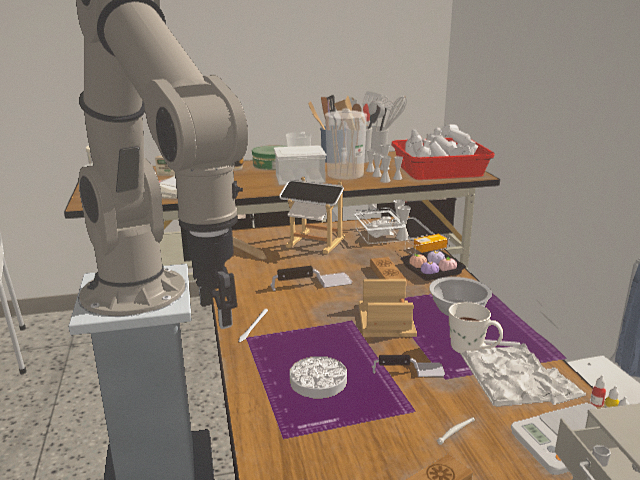

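```bash
cat > h.py <<'E'
import numpy as np, cv2, pickle
def ray(c,uv):
    C=-c["R"].T@c["t"]; d=c["R"].T@np.linalg.inv(c["mtx"])@np.array([uv[0],uv[1],1.]); return C,d/np.linalg.norm(d)
def onz(c,uv,z):
    C,d=ray(c,uv); return C+d*(z-C[2])/d[2]
def onplane(c,uv,p,n):
    C,d=ray(c,uv); return C+d*((p-C)@n)/(d@n)
def proj(c,X):
    q=c["mtx"]@(c["R"]@np.asarray(X,float)+c["t"]); return q[:2]/q[2]
def tri(c1,u1,c2,u2):
    A=[];b=[]
    for c,u in((c1,u1),(c2,u2)):
        C,d=ray(c,u); P=np.eye(3)-np.outer(d,d); A.append(P); b.append(P@C)
    return np.linalg.lstsq(np.vstack(A),np.hstack(b),rcond=None)[0]
E
python3 - <<'E'
from h import *
d=pickle.load(open("c0.pkl","rb"))
t=d["top"]["color"]; s=d["side"]["color"]
a=cv2.resize(t[170:315,115:415],(780,377),interpolation=cv2.INTER_CUBIC)   # 2.6x
b=cv2.resize(s[175:295,265:425],None,fx=1.85,fy=1.85,interpolation=cv2.INTER_CUBIC)
b2=cv2.resize(s[270:345,340:430],None,fx=2.9,fy=2.9,interpolation=cv2.INTER_CUBIC)
o=np.zeros((600,780,3),np.uint8); o[:377]=a; o[377:377+b.shape[0],:b.shape[1]]=b[:223]; o[377:377+b2.shape[0],400:400+b2.shape[1]]=b2[:223]
cv2.imwrite("pics/crop1.png",o)
c=d["top"]
# turner rough
for n,(lo,hi,x0,x1,y0,y1) in dict(blade=((170,170,170),(255,255,255),262,305,215,262)).items():
    m=cv2.inRange(t[y0:y1,x0:x1],lo,hi); k=max(cv2.findContours(m,0,2)[0],key=cv2.contourArea)+[x0,y0]
    r=cv2.minAreaRect(k); bx=cv2.boxPoints(r); print(n,bx.round(1).tolist()); print([onz(c,p,2.5).round(1).tolist() for p in bx])
g=t[250:306,262:310]; m=cv2.inRange(g,(0,0,0),(60,60,60)); k=max(cv2.findContours(m,0,2)[0],key=cv2.contourArea)+[262,250]
bx=cv2.boxPoints(cv2.minAreaRect(k)); print("grip",bx.round(1).tolist(),[onz(c,p,53).round(1).tolist() for p in bx])
# plate
g=t[190:285,115:205]; m=cv2.inRange(g,(0,0,0),(60,60,60)); k=max(cv2.findContours(m,0,2)[0],key=cv2.contourArea)+[115,190]
bx=cv2.boxPoints(cv2.minAreaRect(k)); print("plate",bx.round(1).tolist())
E
```

```text
blade [[266.8999938964844, 225.8000030517578], [293.70001220703125, 222.1999969482422], [298.3999938964844, 257.20001220703125], [271.6000061035156, 260.79998779296875]]
[[601.4, -20.3, 2.5], [604.8, -95.1, 2.5], [505.5, -100.0, 2.5], [502.1, -26.0, 2.5]]
grip [[281.8999938964844, 261.1000061035156], [288.70001220703125, 260.29998779296875], [293.5, 296.79998779296875], [286.70001220703125, 297.70001220703125]] [[489.9, -56.9, 53.0], [490.7, -75.1, 53.0], [392.5, -79.9, 53.0], [391.8, -62.0, 53.0]]
plate [[124.5, 260.29998779296875], [166.89999389648438, 196.60000610351562], [195.3000030517578, 215.5], [152.8000030517578, 279.20001220703125]]
```

View pics/crop1.png

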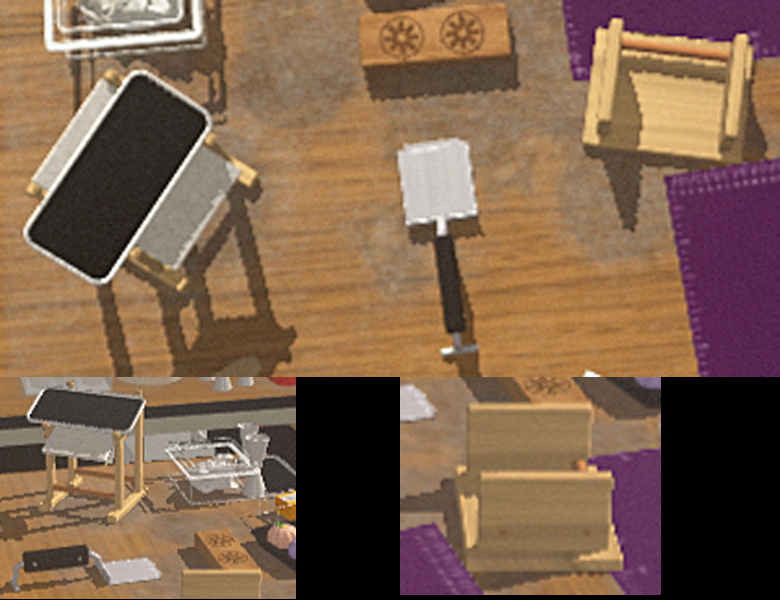

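```bash
cat > est.py <<'E'
from h import *
from scipy.optimize import least_squares
def Rz(a): return np.array([[np.cos(a),-np.sin(a),0],[np.sin(a),np.cos(a),0],[0,0,1]])
def Ry(a): return np.array([[np.cos(a),0,np.sin(a)],[0,1,0],[-np.sin(a),0,np.cos(a)]])
SL=np.radians(25)
def rackpt(p,s,y,h):  # p=(x,y,yaw); slope coords
    return np.array([p[0],p[1],168.])+Rz(p[2])@(Ry(-SL)@np.array([s,y,h]))
def standpt(p,x,y,z): return np.array([p[0],p[1],0])+Rz(p[2])@np.array([x,y,z])
def fit(fn,obs,p0):  # obs: (cam,uv,local)
    f=lambda p: np.hstack([proj(c,fn(p,*l))-np.array(u) for c,u,l in obs])
    r=least_squares(f,p0); return r.x,r.fun.reshape(-1,2)
E
python3 - <<'E'
from est import *
from plant import bot
d=pickle.load(open("c0.pkl","rb")); T,S=d["top"],d["side"]
k=lambda x,y:(115+x/2.6,170+y/2.6)
p,r=fit(rackpt,[(T,k(178,268),(-100,-59*-1*-1,-7)),(T,k(240,176),(-100,-59,-7))][:0]+[(T,k(178,268),(-100,-59,-7)),(T,k(240,176),(-100,59,-7))],[500,260,.6]); print("try A",p,r.tolist())
p2,r2=fit(rackpt,[(T,k(178,268),(-100,59,-7)),(T,k(240,176),(-100,-59,-7))],[500,260,.6]); print("try B",p2,r2.round(1).tolist())
for q in ([124.5,260.3],[166.9,196.6],[195.3,215.5],[152.8,279.2]):
    n=Rz(p2[2])@Ry(-SL)@[0,0,1]; o=rackpt(p2,0,0,9); X=onplane(T,q,o,n); print("plate corner s,y",((Rz(p2[2])@Ry(-SL)).T@(X-o)).round(1))
b=lambda x,y:(340+(x-400)/2.9,270+(y-377)/2.9)
ps,rs=fit(standpt,[(S,b(481,474),(-55,-72,81)),(S,b(610,474),(55,-72,81)),(S,b(470,406),(-55,72,81)),(S,b(590,406),(55,72,81)),(T,k(617,19),(55,65,81)),(T,k(741,35),(55,-65,81))],[640,-310,.1]); print("stand",ps,rs.round(1).tolist())
o=bot.get_obs(); print(np.round(o["tcp_rot"],3).tolist())
E
```

```text
try A [460.84169136  88.5856082   -2.21479876] [[-1.0162930448568375, 1.6069653730652362], [1.028368538242944, -1.6568851071012887]]
try B [566.11896709 228.8087508    0.92679354] [[-1.0, 1.6], [1.0, -1.7]]
plate corner s,y [ 39.9 104.4   0. ]
plate corner s,y [ 43.2 -82.1  -0. ]
plate corner s,y [-40.8 -82.6   0. ]
plate corner s,y [-42.3 107.1  -0. ]
stand [ 6.28122326e+02 -3.16928076e+02 -2.21874185e-01] [[-0.8, 0.6], [1.0, 0.3], [-1.0, -2.2], [0.1, -2.5], [0.6, -0.2], [1.0, -0.3]]
[[0.955, 0.295, -0.0], [0.295, -0.955, 0.001], [-0.0, -0.001, -1.0]]
```

```bash
cat > rob.py <<'E'
from est import *
from plant import bot
G=155.
def tool(Rt,pt,sg,gx=-5.,gz=40.,pitch=0.):
    """TCP pose for turner pose (Rt,pt); grasp at turner (gx,0,gz)"""
    Rg=np.array([[sg,0,0],[0,-sg,0],[0,0,-1.]])@np.eye(3)
    Rg=Ry(pitch)@Rg; R=Rt@Rg
    g=pt+Rt@np.array([gx,0,gz]); return g-G*R[:,2],R
def rackturn(pr,s,y,h):  # turner pose with its origin at slope coords, parallel to slope
    return Rz(pr[2])@Ry(-SL), rackpt(pr,s,y,h)
def standturn(ps,x,y,z): return Rz(ps[2]),standpt(ps,x,y,z)
E
python3 - <<'E'
from rob import *
pr=[566,229,.927]; ps=[628,-317,-.22]; tu=(Rz(.05),np.array([446,-68,0.]))
for sg in(1,-1):
  for pitch in(-.35,-.2,0,.2,.35):
    o=[]
    for Rt,pt in (tu,(tu[0],tu[1]+[0,0,200]),rackturn(pr,-210,10,20),rackturn(pr,-210,10,-7),rackturn(pr,-120,10,-7),rackturn(pr,-125,10,60),standturn(ps,-120,0,200),standturn(ps,-120,0,60),standturn(ps,-260,0,60)):
        P,R=tool(Rt,pt,sg,pitch=pitch); q=bot.solve_ik(P,R); o.append(None if q is None else np.round(q,2).tolist())
    print(sg,pitch,sum(x is not None for x in o)); 
    if pitch==0: print(*o,sep="\n")
E
```

```text
1 -0.35 4
1 -0.2 8
1 0 9
[0.25, 0.4, -0.28, 2.25, 0.22, 0.51, -1.72]
[0.41, 0.08, -0.42, 2.08, 0.04, 0.98, -1.55]
[0.57, 0.17, -0.65, 2.4, -0.64, 0.39, -0.13]
[0.53, 0.24, -0.64, 2.4, -0.64, 0.3, -0.14]
[0.36, 0.23, -0.64, 2.28, -0.4, 0.36, -0.53]
[0.55, 0.09, -0.73, 2.27, -0.48, 0.54, -0.43]
[0.45, 0.29, -0.05, 1.82, 0.02, 1.03, -1.4]
[0.42, 0.45, -0.02, 1.94, 0.01, 0.75, -1.39]
[0.52, 0.28, -0.05, 2.22, 0.02, 0.64, -1.35]
1 0.2 9
1 0.35 9
-1 -0.35 4
-1 -0.2 5
-1 0 9
[0.6, 0.47, -0.69, 2.23, 0.54, 0.6, 1.13]
[0.7, 0.11, -0.72, 2.07, 0.09, 0.99, 1.55]
[0.99, 0.28, -1.11, 2.38, -0.22, 0.35, 2.63]
[0.83, 0.33, -0.99, 2.39, -0.18, 0.27, 2.58]
[0.67, 0.31, -0.99, 2.27, -0.02, 0.35, 2.26]
[0.83, 0.13, -1.02, 2.26, -0.38, 0.52, 2.62]
[0.87, 0.34, -0.56, 1.8, 0.2, 1.06, 1.58]
[0.83, 0.51, -0.53, 1.91, 0.34, 0.81, 1.46]
[0.95, 0.32, -0.55, 2.2, 0.27, 0.68, 1.56]
-1 0.2 9
-1 0.35 9
```

Run:
```python
from rob import *
D=lambda yaw: Rz(yaw)@np.diag([1.,-1,-1])
w={}
for n,p,yaw in(("stand",[560,-300,430],-.2),("rack",[470,110,520],.6),("turner",[440,-65,380],.05)):
    try: bot.move_pose(p,D(yaw))
    except bot.IKError as e: print(n,e); continue
    c=bot.camera("wrist"); w[n]=c; cv2.imwrite(f"pics/w_{n}.png",c["color"]); print(n,bot.get_obs()["time_s"],(-c["R"].T@c["t"]).round(),c["R"][2].round(2))
pickle.dump(w,open("w.pkl","wb"))
ims=[w[n]["color"] for n in w]
o=np.zeros((600,800,3),np.uint8)
for i,m in enumerate(ims): o[300*(i//2):300*(i//2)+300,400*(i%2):400*(i%2)+400]=cv2.resize(m,(400,300),interpolation=cv2.INTER_AREA)
cv2.imwrite("pics/w_all.png",o)
```

```text
stand 1.9667 [ 629. -315.  400.] [-0.27  0.06 -0.96]
rack 3.6 [529. 149. 489.] [-0.23 -0.16 -0.96]
turner 4.55 [512. -60. 351.] [-0.28 -0.01 -0.96]
```

View pics/w_all.png

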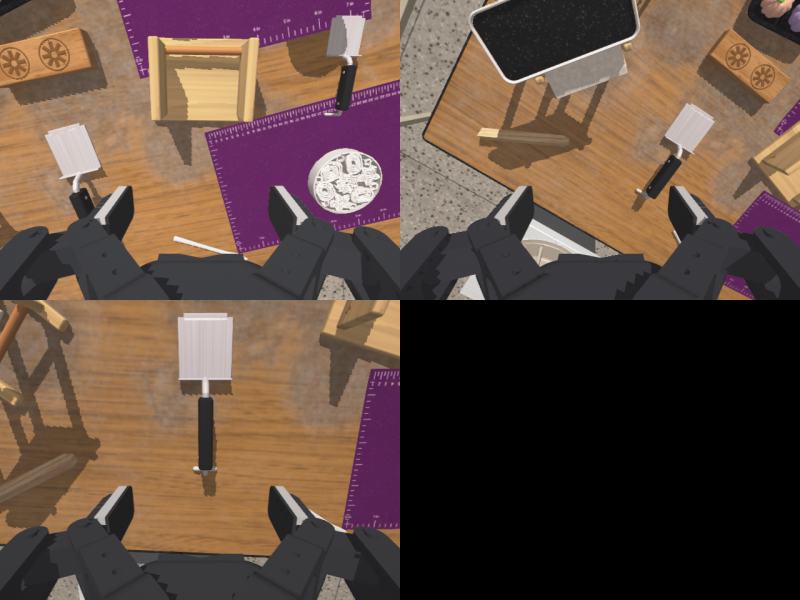

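Run:
```python
from est import *
w=pickle.load(open("w.pkl","rb"))
a=cv2.resize(w["stand"]["color"][40:210,220:430],None,fx=2,fy=2,interpolation=cv2.INTER_CUBIC)
b=cv2.resize(w["rack"]["color"][0:170,100:400],None,fx=1.25,fy=1.25,interpolation=cv2.INTER_CUBIC)
o=np.zeros((560,800,3),np.uint8); o[:340,:420]=a; o[345:345+b.shape[0],:b.shape[1]]=b[:215]
c=w["turner"]; m=cv2.inRange(c["color"],(0,0,0),(60,60,60)); m[:150]=0; m[280:]=0; m[:,:280]=0; m[:,380:]=0
k=max(cv2.findContours(m,0,2)[0],key=cv2.contourArea); bx=cv2.boxPoints(cv2.minAreaRect(k)); print("grip",bx.round(1).tolist(),[onz(c,p,50).round(1).tolist() for p in bx])
f=c["color"]; m=cv2.inRange(cv2.cvtColor(f,cv2.COLOR_BGR2HSV),(0,0,150),(180,45,255)); m[:15]=0; m[140:]=0; m[:,:270]=0; m[:,390:]=0
k=max(cv2.findContours(m,0,2)[0],key=cv2.contourArea); bx=cv2.boxPoints(cv2.minAreaRect(k)); print("blade",bx.round(1).tolist(),[onz(c,p,2.5).round(1).tolist() for p in bx])
cv2.imwrite("pics/crop2.png",o)
```

```text
grip [[317.0, 156.0], [340.0, 156.0], [340.0, 271.0], [317.0, 271.0]] [[493.4, -57.2, 50.0], [494.4, -75.7, 50.0], [395.6, -82.4, 50.0], [394.5, -62.2, 50.0]]
blade [[284.0, 21.0], [372.0, 21.0], [372.0, 139.0], [284.0, 139.0]] [[601.0, -23.2, 2.5], [604.9, -97.8, 2.5], [508.6, -106.7, 2.5], [504.2, -25.7, 2.5]]
```

View pics/crop2.png

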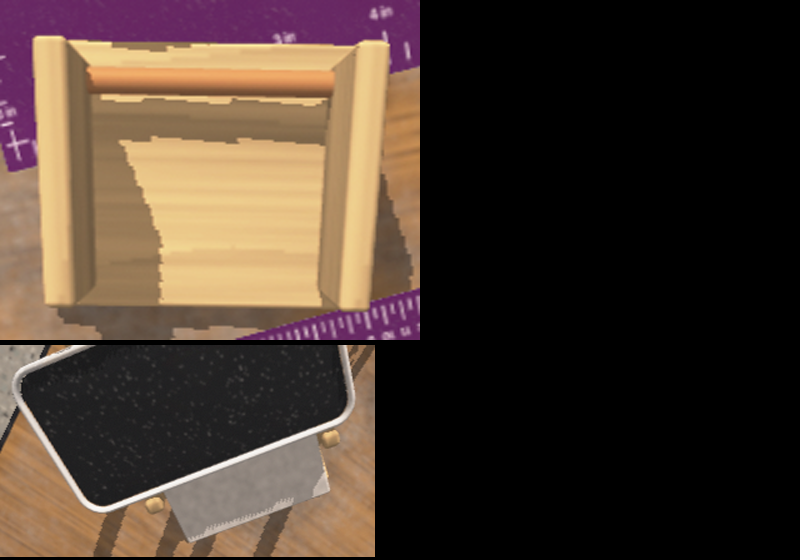

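Run:
```python
from est import *
w=pickle.load(open("w.pkl","rb")); d=pickle.load(open("c0.pkl","rb")); T=d["top"]; W=w["rack"]; A=w["stand"]
a=lambda x,y:(220+x/2,40+y/2)
L=[((33,38),(55,72)),((66,38),(55,58)),((45,305),(-55,72)),((75,303),(-55,58)),((358,42),(55,-58)),((389,42),(55,-72)),((340,308),(-55,-58)),((370,310),(-55,-72))]
ps,r=fit(standpt,[(A,a(*u),(*l,81)) for u,l in L],[628,-317,-.22]); print("stand",ps.round(3),r.round(1).tolist())
k=lambda x,y:(115+x/2.6,170+y/2.6)
ow=[(W,(252.8,156.8),(-100,59,-7)),(W,(364,116),(-100,-59,-7))]; ot=[(T,k(178,268),(-100,59,-7)),(T,k(240,176),(-100,-59,-7))]
for o in(ow,ow+ot):
    p,r=fit(rackpt,o,[566,229,.927]); print("rack",p.round(3),r.round(1).tolist())
    M=Rz(p[2])@Ry(-SL)
    for u in((172.4,136),(385,58.6)):
        b=rackpt(p,0,0,10); print((M.T@(onplane(W,u,b,M[:,2])-b)).round(1))
```

```text
stand [ 6.29702e+02 -3.17735e+02 -2.13000e-01] [[-1.1, -2.0], [0.0, -1.8], [-0.6, 1.8], [0.3, 3.0], [-0.4, -1.6], [1.7, -1.4], [-0.4, 2.2], [0.5, 1.5]]
rack [569.906 228.265   0.937] [[-1.1, 0.4], [1.1, -0.3]]
[-47.9 110.3   0. ]
[-50.6 -83.8   0. ]
rack [569.405 228.407   0.936] [[-1.6, 0.8], [0.6, 0.1], [-0.5, 0.2], [1.1, -3.3]]
[-47.8 109.8   0. ]
[-50.4 -84.3   0. ]
```

```bash
cat >> rob.py <<'E'
PR=np.array([569.5,228.4,.936]); PS=np.array([629.7,-317.7,-.213]); TU=np.array([449.,-69.2,.057])
K=dict(sg=1,gx=-8.,gz=40.,pitch=.15)
def go(T,lin=None):
    P,R=tool(*T,**K)
    if lin: bot.move_linear(P,max_speed=lin,frame=R)
    else: bot.move_pose(P,R)
def tz(z): return Rz(TU[2]),np.array([TU[0],TU[1],z])
def F(): return np.array(bot.get_obs()["contact_force"])
E
python3 - <<'E'
from rob import *
print(F())
go(tz(90)); go(tz(0),120); bot.hold(.1)
bot.move_gripper(5,100); o=bot.get_obs(); print(o["finger_gap"],o["gripper_force"],F(),o["time_s"])
go(tz(120),150); bot.hold(.2)
c=bot.camera("wrist"); pickle.dump(c,open("w2.pkl","wb")); cv2.imwrite("pics/lift.png",c["color"])
o=bot.get_obs(); print(o["finger_gap"],F(),o["time_s"])
# predicted blade corners at lift
P=[proj(c,np.array([TU[0],TU[1],120])+Rz(TU[2])@np.array(q)).round(1).tolist() for q in((150,38,2.5),(150,-38,2.5),(155,30,2.5),(155,-30,2.5),(70,38,16),(70,-38,16))]; print(P)
E
```

```text
[ 0.45805606 -0.58719469 -0.85982298]
18.74221623835693 97.4406373500824 [-1.76871787 -0.70423221  7.03770764] 6.6333
18.765178324190305 [-0.24738468  1.27992941 -1.81064812] 7.8333
[[194.0, -193.3], [454.3, -193.0], [219.5, -217.8], [429.1, -217.6], [214.9, 101.9], [431.8, 102.2]]
```

View pics/lift.png

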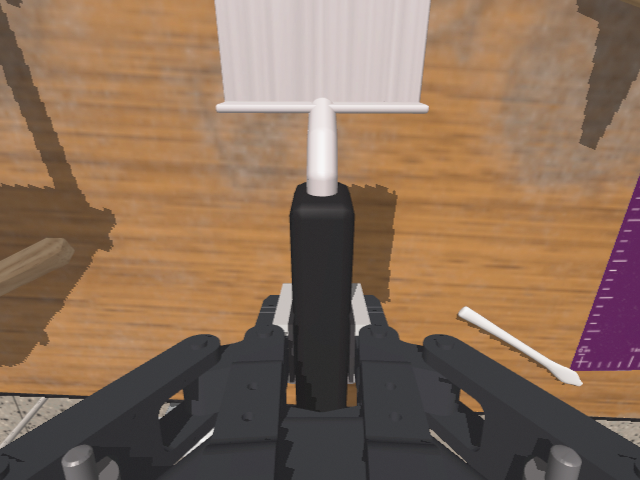

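Run:
```python
from rob import *
M=Rz(PR[2])@Ry(-SL)
go(rackturn(PR,-265,9,70)); go(rackturn(PR,-217,9,12),120); bot.hold(.2)
f0=M.T@F(); print("f0",f0.round(2),bot.get_obs()["time_s"])
h=12.
while h>-16:
    h-=1.; go(rackturn(PR,-217,9,h),25); bot.hold(.04); f=M.T@F()-f0
    if f[2]>2.5: break
print("h",h,f.round(2),bot.get_obs()["time_s"])
M_=bot.camera("side"); cv2.imwrite("pics/side1.png",M_["color"])
```

```text
f0 [-1.28 -0.01 -1.37] 10.05
h -7.0 [-2.3   0.12  6.02] 15.5917
```

Run:
```python
from rob import *
M=Rz(PR[2])@Ry(-SL); f0=np.array([-1.28,-.01,-1.37]); h=-5.2
go(rackturn(PR,-217,9,h),25)
for s in(-205,-190,-170,-150,-135,-125):
    go(rackturn(PR,s,9,h),50); f=M.T@F()-f0; print(s,f.round(1))
    if abs(f).max()>9: break
else:
    while s<-106:
        s+=1.5; go(rackturn(PR,s,9,h),40); bot.hold(.03); f=M.T@F()-f0
        if f[0]<-7: break
print(s,f.round(1),bot.get_obs()["time_s"])
c=bot.camera("wrist"); pickle.dump(c,open("w3.pkl","wb")); cv2.imwrite("pics/ins.png",c["color"])
```

```text
-205 [ 0.3  0.4 -0.8]
-190 [-0.6  0.5  0. ]
-170 [-0.1  0.4 -0.2]
-150 [ 0.5 -0.1  0.3]
-135 [ 1.2  0.2 -0.1]
-125 [ 0.8  0.1 -0.5]
-113.0 [-9.9 -2.2  3.9] 20.9
```

View pics/ins.png

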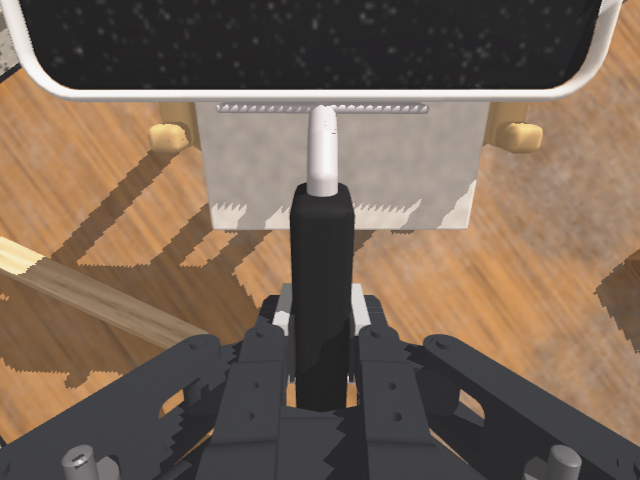

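Run:
```python
from rob import *
M=Rz(PR[2])@Ry(-SL)
go(rackturn(PR,-115.5,9,-5.2),30); go(rackturn(PR,-115.5,9,10),30); go(rackturn(PR,-115.5,9,75),70); bot.hold(.2)
print((M.T@F()-[-1.28,-.01,-1.37]).round(2),bot.get_obs()["time_s"])
# level at a point pulled back toward the middle
T=rackturn(PR,-115.5,9,75); p=T[1]
go((Rz(PR[2])@Ry(-SL*.5),p+[0,-40,15]),60)
go((Rz(PR[2]),p+[0,-80,30]),60); bot.hold(.2)
print(F(),bot.get_obs()["time_s"])
c=bot.camera("wrist"); pickle.dump(c,open("w4.pkl","wb")); cv2.imwrite("pics/carry.png",c["color"])
```

```text
[-0.26  0.33 -0.83] 23.1333
[ 0.08194448  0.15179772 -3.08383576] 24.7417
```

View pics/carry.png

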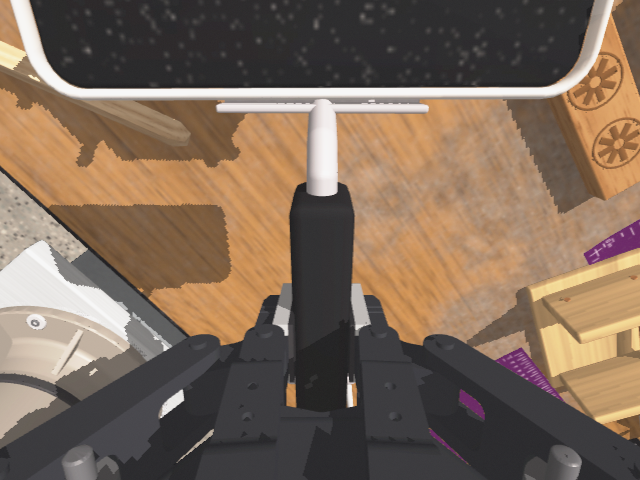

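Run:
```python
from rob import *
p=rackturn(PR,-115.5,9,75)[1]+[0,-80,30]; q=standturn(PS,-119.5,-3,150)[1]
for a in(.33,.67,1): go((Rz(PR[2]*(1-a)+PS[2]*a),p*(1-a)+q*a),120)
go(standturn(PS,-119.5,-3,100),60); bot.hold(.2)
c=bot.camera("wrist"); pickle.dump(c,open("w5.pkl","wb")); cv2.imwrite("pics/over.png",c["color"])
print(F(),bot.get_obs()["time_s"])
```

```text
[ 0.37975898 -0.54727889 -3.13996494] 29.5
```

View pics/over.png

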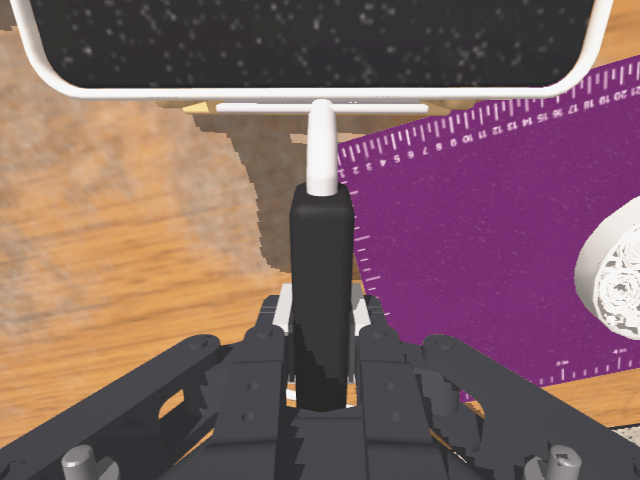

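Run:
```python
from rob import *
go(standturn(PS,-119.5,-3,84),40); go(standturn(PS,-119.5,-3,62),30); bot.hold(.3); print("down",F(),bot.get_obs()["time_s"])
go(standturn(PS,-150,-3,62),40); print(F())
go(standturn(PS,-255,-3,62),90); bot.hold(.1); print(F(),bot.get_obs()["time_s"])
for n in("top","side"):
    c=bot.camera(n); cv2.imwrite(f"pics/{n}2.png",c["color"]); pickle.dump(c,open(f"{n}2.pkl","wb"))
a=cv2.resize(cv2.imread("pics/top2.png")[150:310,250:450],None,fx=2,fy=2); b=cv2.resize(cv2.imread("pics/side2.png")[230:390,260:460],None,fx=2,fy=2)
cv2.imwrite("pics/chk2.png",np.hstack([a,b]))
```

```text
down [-0.40472204 -0.2626776  -1.9679999 ] 31.2333
[ 0.07258636  0.10313014 -1.88155309]
[ 0.06977615 -1.43374482 -1.57534929] 33.5583
```

View pics/chk2.png

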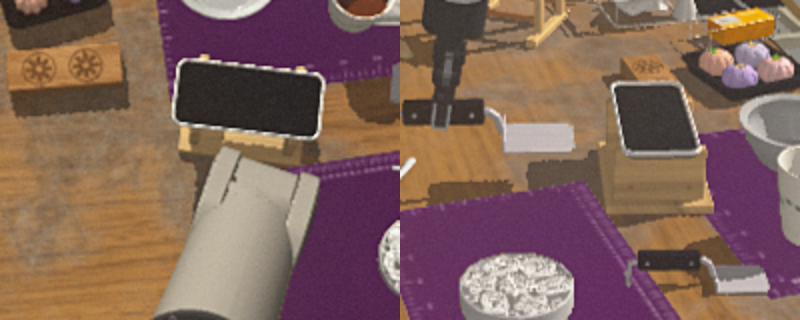

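Run:
```python
from rob import *
c=pickle.load(open("top2.pkl","rb")); f=c["color"]
m=cv2.inRange(f,(0,0,0),(60,60,60)); r=np.zeros_like(m); r[175:222,330:417]=m[175:222,330:417]
k=max(cv2.findContours(r,0,2)[0],key=cv2.contourArea); bx=np.array([onz(c,p,88) for p in cv2.boxPoints(cv2.minAreaRect(k))])
print("plate",bx.mean(0).round(1),"size/dir",[(np.linalg.norm(bx[i]-bx[i+1]).round(1),np.arctan2(*(bx[i]-bx[i+1])[1::-1]).round(3)) for i in(0,1)],"stand",PS)
go((Rz(-.08),np.array([410,-180,90.])),120); go(tz(60),120); go(tz(4),60)
f0=F()
for z in(2,1,0,-1,-2):
    go(tz(z),30); bot.hold(.05); f=F()-f0; print(z,f.round(1))
    if f[2]>4: break
bot.move_gripper(85); bot.hold(.2)
P,R=tool(*tz(z),**K); bot.move_linear(P-R[:,2]*150,max_speed=120); bot.hold(.3)
c=bot.camera("wrist"); cv2.imwrite("pics/end.png",c["color"]); o=bot.get_obs(); print(o["contact_force"],o["time_s"])
b=bot.camera("top")["color"]; s=bot.camera("side")["color"]
cv2.imwrite("pics/end.png",np.hstack([cv2.resize(s[200:350,240:440],(400,300)),cv2.resize(c["color"],(400,300))]))
```

```text
plate [ 628.5 -314.4   88. ] size/dir [(np.float64(82.8), np.float64(2.934)), (np.float64(188.5), np.float64(1.358))] stand [ 6.297e+02 -3.177e+02 -2.130e-01]
2 [-0.5  0.5 -0.2]
1 [0.  0.3 1. ]
0 [-1.   0.6  9.1]
[ 0.360838   -0.18044222  0.18189901] 40.3917
```

View pics/end.png

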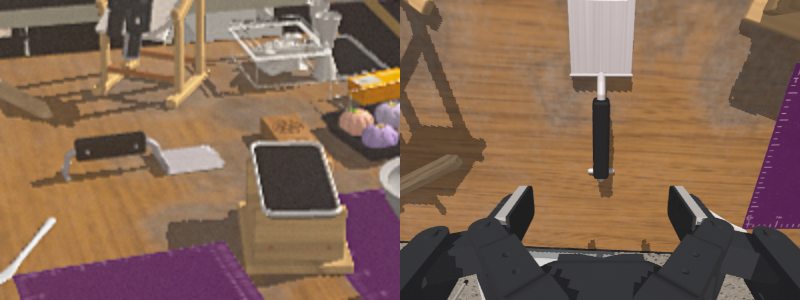

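The turner lies flat and released. The plate is about 3.5 mm from the stand's centre and square to its boards (long side 1.358 rad against the stand's y axis at 1.358), so I'm handing in.

```bash
python3 -c "
from plant import bot
print(bot.job_done())"
```

```text
the job is handed in; nothing more can be done
None
```

I handed the job in at about 40 s. By my last camera check, the plate sits square on the stand about 3.5 mm off centre and the turner lies flat and released on the table, but the verdict was not shown to me.

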